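Screw the jar shut and put the drawer home

TASK

Tighten the wooden cap of the ceramic jar in the open organiser drawer by twisting it clockwise as far as it goes, until its grip bar lies straight in line with the drawer's travel. Then push the drawer fully home, until it clicks over its catch and stays seated. Leave everything else standing where it is.

Things in the scene. Friction and masses are not known exactly. Their poses are not given: they have to be found in the camera images.
- organiser: fixed grey plastic organiser on a tiled upstand, 240 mm wide, 190 deep, flat top 130 mm high; a basket with walls up to 180 mm high starts 60 mm behind its front edge, tile and lid behind reach 235 mm. Origin: on the counter below the middle of its open front; x points into it (the way the drawer shuts), y to the left as seen from the front, z up
- drawer (a joint): slide of the drawer, m: 0 = home at a rigid stop, grows as it comes out towards the robot (stop at 0.172). Starts well open; friction about 1 N. A sprung catch bears on it from 10 to 4 mm open and needs about 6 N of push; inside 4 mm the catch pulls it home and holds it. Let go between 10 and 4 mm, it springs back out a little
- pull_face (a point): centre of the robot-side face of the teal pull: a solid block 90 mm wide, 30 tall (55 to 85 mm above the counter), standing 28 mm out from the dark grey drawer front, whose top edge is 88 mm high. Push here. Moves with the drawer; 34 mm in front of the organiser's origin when home. Axes as the organiser's
- cap (a joint): twist of the jar's cap, rad: 0 = tight (stop), grows as it unscrews (counter-clockwise seen from above, up to 1.2). It starts loose, does not rise or come off, and turns against about 0.04 N m of friction
- cap_grip (a point): centre of the dark wooden grip bar on the jar's cap, on the twist axis, 109 mm above the counter. Bar 44 mm long, 12 thick, 24 tall (97 to 121 mm above the counter), on a light wooden disc 51 mm across. x points along the bar, z up; when tight the bar is parallel to the organiser's x
- jar_base (a point): white ceramic jar, 56 mm across, 45 mm tall without its cap, fixed in the drawer on its centre line, axis 94 mm behind the pull face; this point is the centre of its underside, 40 mm above the counter. Everything else in the drawer stays below 88 mm
- conditioner: closed coral conditioner bottle, 52 mm across, 150 mm tall, standing in the basket on top of the organiser (bystander); origin at the centre of its underside
- scrubber: pink ridged silicone face scrubber, 72 mm across, about 21 mm tall, lying in the same basket (bystander); origin under its centre
- scraper: stainless steel tongue scraper, a U of 8 mm wire, 120 x 70 mm, lying on the counter left of the drawer (bystander); origin under its middle
- tumbler: green glass tumbler, 68 mm across the rim, 95 mm tall, on the counter right of the drawer (bystander); origin under its centre
- soap_dish: blue soap dish with a bar of soap, 120 x 85 x 29 mm (bystander); origin under its centre
- hairbrush: wooden paddle hairbrush, 230 x 70 x 34 mm, lying on the counter to the left (bystander); origin under its middle
- deodorant: blue can, 50 mm across, 140 mm tall, standing to the left (bystander); origin under its centre

How it is judged:
By the outcome, as a careful person would: the job done as asked, in the order asked, and still so for the second after the job is handed in, with the robot touching nothing.
It also fails if it takes over 56 s, if anything falls off the work surface, if the arm or the gripper's body presses on something with over 40 N, if the wrist force passes 120 N, or if a joint passes its speed limit or range.

ROBOT

A 6-joint arm with a two-finger parallel gripper is mounted at the origin on the work surface. World frame = base frame: x ahead of the robot, y to its left, z up, the work surface at z = 0. Lengths are in m, angles in rad, forces in N, time in s.
With the tool pointing down it reaches from about 0.35 to 0.925 m from the base axis. Payload 6.4 kg.
Tool frame: the origin (TCP) lies where the fingers leave the gripper's body, on its centre line; the fingertips stand 73 mm ahead of it and the grasp point (between the pads) lies 54 mm ahead of it; z points along the fingers, y is the line along which they close (so a half turn about z gives the same grasp; the last joint's range is limited). The gripper opens to 85 mm and grips with 20 to 120 N. Pads are 22 mm wide; open, the fingers measure 114 mm over their backs; the gripper's body (76 mm by 85 mm) begins 54 mm behind the grasp point. The pads swing forward as they close: fully open they stand 13 mm farther back than shut.
Start: joints at [-1.513, 0.245, 1.558, -0, 1.339, -0.174], TCP at [0.149, -0.633, 0.304] pointing down, gripper open.
Joint ranges: [-3.13, 3.13], [-1.02, 2.26], [0.13, 2.54], [-0.95, 4.09], [0.21, 2.88], [-2.74, 2.74]. Speed limits (rad/s): [2.57, 2.57, 3.14, 3.14, 3.14, 3.14].

INTERFACE

Orientations are given as a unit quaternion [x, y, z, w].
In Python, from workcell import readout, eyes, manip gives the robot as it stands. The module is installed in compiled form; this text tells all that it offers.
- The arm moves only by the tool send_rows, never from a script. Its argument "deltas" is one flat list of numbers, 7 for each row, row after row: the opening, from 0 (shut) to 1 (fully open), then the shift along the tool's x, y, z normalised to -1 to 1, where 1 is 40 cm, then the turn, a rotation vector about the tool's x, y, z normalised to -1 to 1, where 1 is 180 degrees. A call has 1 to 8 rows; each row is the pose to reach, as a shift and turn from the pose commanded when the call began, along the tool's axes at that moment, turning the shorter way round; what a row does not reach only later rows make up. A row lasts 1/10 s, in which the tool goes at most 50 mm and 8.59 degrees, less where a joint would pass 70% of its speed; a pose out of reach is approached as far as the arm can. A call with a number of a shift or a turn outside -1 to 1 is refused whole. A call with a gripper value outside its range is refused whole. The fingers move at their own pace and stop on an object; "force" is the grip in N (left out, the last holds). Time passes only in rows, so rows that repeat a pose let the fingers close. It gives the time, the measured TCP pose, the force, the opening and the grip force at its end, in the units of the state.
- readout.get_state(): the state, without advancing time (a new reading comes with each control period).
- eyes.snapshot(name): name is "side" or "top" or "wrist"; returns a dict with "img" (400x640x3 uint8, red, green, blue), "range_z" (400x640 float32, m along the optical axis (not along the pixel's ray), 0 where there is no reading), "fx", "fy", "cx", "cy" (pixels), "dist_coeffs" ([k1, k2, p1, p2, k3] as OpenCV has them; the pictures are not rectified), "R" (3x3) and "t" (3): a world point X has camera coordinates R X + t. Camera axes: x right, y down, z forward; pixel columns grow to the right and rows downward; lengths in m; the calibration is good to about 2 mm. A picture is of the moment at which its call begins.
- manip.sign_off(): hands the job in; it is judged then, once.
The state is a dict: "clock": time; "q": joint angles; "qvel": joint speeds; "joint_efforts": joint torques, N m; "tool_pos": TCP position; "tcp_rot": TCP orientation; "wrist_force": force on the tool from outside, world axes, zero at the start; "ft_torque": the same for the moment, N m; "width": finger opening in m; "grasp_force": force on a finger pad.
Only numpy, scipy, OpenCV 4.12 (cv2) and the standard library are available. Lean on these libraries where they do the work, as an engineer would, in place of code of your own. Each camera call takes 0.05 s, during which the arm holds its last target. There are 200 camera calls.

## Working session

There is one attempt and no reset: what is moved stays moved. The work goes in short steps, Python scripts to look and compute and a tool call to move; the robot and the scene stay as the last step left them, time stands still between calls to the robot, and variables do not carry over. Pictures are saved under pics/ and viewed, at most 10 in all, crops included, and the job is handed in when it is done.

Besides the shell and the picture viewer there is one more tool, called after ">>>" by a JSON object that holds its "api" and its "payload", one argument or row to a line. send_rows: Moves the arm, as the interface text tells. Scaled input: -1 to 1 covers 40 cm each way for a shift and 180 degrees each way for a turn. Its arguments: {"type":"object","properties":{"deltas":{"type":"array","items":{"type":"number","minimum":-1,"maximum":1}},"force":{"type":"number"}},"required":["deltas"]}

```bash
mkdir -p pics; cat > h.py <<'E'
import numpy as np, cv2
from workcell import readout, eyes, manip
def snap(n, f=None):
    s=eyes.snapshot(n)
    if f: cv2.imwrite(f'pics/{f}.png', s['img'][:,:,::-1])
    s['K']=np.array([[s['fx'],0,s['cx']],[0,s['fy'],s['cy']],[0,0,1]]); s['D']=np.array(s['dist_coeffs'],float)
    s['R']=np.array(s['R']); s['t']=np.array(s['t']); return s
def rays(s,px):
    u=cv2.undistortPoints(np.array(px,float).reshape(-1,1,2),s['K'],s['D']).reshape(-1,2)
    d=np.c_[u,np.ones(len(u))]@s['R']; return -s['R'].T@s['t'], d
def onplane(s,px,z):
    c,d=rays(s,px); return c+d*((z-c[2])/d[:,2])[:,None]
def cloud(s,px):
    c,d=rays(s,px); p=np.array(px,int).reshape(-1,2); return c+d*s['range_z'][p[:,1],p[:,0]][:,None]
def tri(s1,p1,s2,p2):
    A=[];b=[]
    for s,p in((s1,p1),(s2,p2)):
        c,d=rays(s,[p]); d=d[0]/np.linalg.norm(d[0]); P=np.eye(3)-np.outer(d,d); A.append(P); b.append(P@c)
    return np.linalg.lstsq(np.vstack(A),np.hstack(b),rcond=None)[0]
E
python3 - <<'E'
from h import *
ims=[]
for n in('top','side'):
    s=snap(n,n+'0'); print(n,-s['R'].T@s['t'])
print(readout.get_state())
E
```

```text
top [0.47020654 0.02233444 1.48790917]
side [0.45830711 0.98721921 1.08509982]
{'clock': 0.1, 'q': array([-1.51309443e+00,  2.45750170e-01,  1.55888964e+00, -9.72385651e-06,
        1.33873151e+00, -1.74128320e-01]), 'qvel': array([-0.00063624, -0.00044819, -0.00284332,  0.00056954,  0.0039413 ,
        0.00145487]), 'joint_efforts': array([ 2.50291050e-04, -4.30671930e+01, -3.27127397e+01, -1.33562967e-04,
        2.79372216e-03,  1.52232752e-05]), 'tool_pos': array([ 0.14930732, -0.63222853,  0.30288795]), 'tcp_rot': array([ 9.93288840e-01,  1.15656774e-01,  4.70188489e-05, -8.88097364e-04]), 'wrist_force': array([ 0.43921603, -0.28390771, -0.15620018]), 'ft_torque': array([-0.03512021,  0.01110119, -0.03496393]), 'grasp_force': 0.0, 'width': 0.08562291370830935}
```

View pics/top0.png

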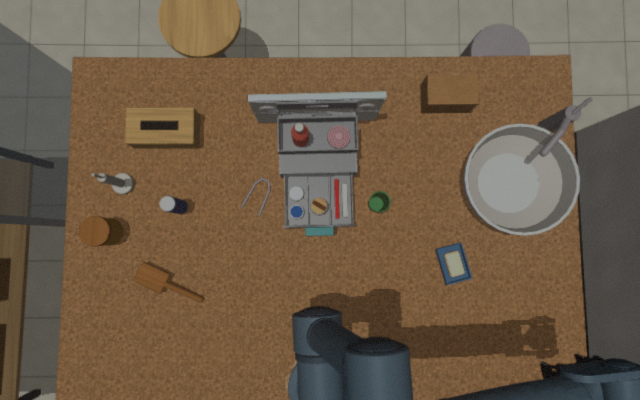

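View pics/side0.png

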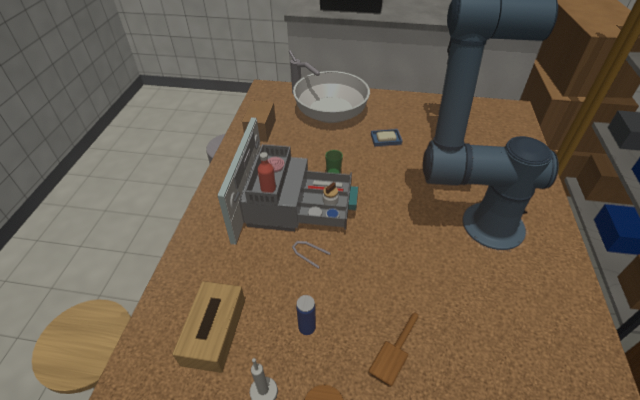

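The top view shows the cap at (319,206), the teal pull at (320,231) and the organiser front edge at row ~173. The side view shows the cap at (331,191) and the pull at (353,198). Next I'll measure the cap, the pull and the drawer direction.

```bash
python3 - <<'E'
from h import *
S={n:snap(n) for n in('top','side')}
roi={'top':(280,100,360,245),'side':(240,140,370,235)}
P={}
for n,s in S.items():
    x0,y0,x1,y1=roi[n]; hsv=cv2.cvtColor(s['img'],cv2.COLOR_RGB2HSV); H,Sa,V=[hsv[...,i].astype(int) for i in range(3)]
    m=np.zeros(H.shape,bool); m[y0:y1,x0:x1]=1
    teal=m&(H>80)&(H<97)&(Sa>90)&(V>50)
    v,u=np.nonzero(teal); pts=np.c_[u,v]; c=cloud(s,pts)
    print(n,'teal',len(pts),pts.mean(0),'xyz pct5/50/95',np.round(np.percentile(c,[2,50,98],axis=0),4).tolist(), cv2.minAreaRect(pts.astype(np.float32)))
    cx,cy=(319,206) if n=='top' else (331,191)
    w=np.zeros_like(m); w[cy-14:cy+15,cx-14:cx+15]=1
    px=np.argwhere(w)[:,::-1]; c=cloud(s,px); k=c[:,2]>0.085
    q=px[k]; z=c[k]; print('cap',len(q),q.mean(0),np.round(z.mean(0),4),z[:,2].max(), 'extent',z.min(0),z.max(0))
    hi=z[:,2]>0.108; a=z[hi][:,:2]; mu=a.mean(0); e=np.linalg.svd(a-mu)[2][0]; print('bar',hi.sum(),q[hi].mean(0),mu,np.degrees(np.arctan2(e[1],e[0])), np.median(z[hi][:,2]))
    P[n]=(q[hi].mean(0),pts.mean(0))
    crop=s['img'][cy-25:cy+40,cx-40:cx+40]; cv2.imwrite(f'pics/c_{n}.png',cv2.resize(crop[:,:,::-1],None,fx=5,fy=5,interpolation=cv2.INTER_CUBIC))
print('tri bar',tri(S['top'],P['top'][0],S['side'],P['side'][0]),'tri teal',tri(S['top'],P['top'][1],S['side'],P['side'][1]))
# organiser flat top: z .12-.14
s=S['top']; vv,uu=np.mgrid[140:185,265:370]; px=np.c_[uu.ravel(),vv.ravel()]; c=cloud(s,px); f=c[(c[:,2]>.122)&(c[:,2]<.138)]
r=cv2.minAreaRect(f[:,:2].astype(np.float32)); print('orgtop',np.median(f[:,2]),cv2.boxPoints(r))
a=cv2.imread('pics/c_top.png'); b=cv2.imread('pics/c_side.png'); cv2.imwrite('pics/c.png',np.hstack([a,b]))
E
```

```text
top teal 183 [319.52459016 230.79234973] xyz pct5/50/95 [[0.4916, -0.0344, 0.0779], [0.5011, 0.0034, 0.0846], [0.5136, 0.0443, 0.0912]] ((319.0, 230.5), (7.0, 26.0), 90.0)
cap 209 [318.38755981 205.48803828] [0.5771 0.0089 0.1367] 1.4879091673258895 extent [ 0.47020654 -0.01558706  0.08754078] [0.6043614  0.03159126 1.48790917]
bar 65 [318.49230769 204.66153846] [0.57161244 0.0098772 ] -3.293443378831395 0.1195165968008467
side teal 121 [352.72727273 195.7107438 ] xyz pct5/50/95 [[0.4886, -0.0327, 0.08], [0.4996, 0.0098, 0.084], [0.5106, 0.0498, 0.0889]] ((352.8077392578125, 195.53846740722656), (6.697875499725342, 17.73696517944336), 7.125016689300537)
cap 165 [330.92121212 190.64242424] [0.5714 0.0526 0.1393] 1.085099820107826 extent [ 0.45830711 -0.01159818  0.08509851] [0.6013279  0.98721921 1.08509982]
bar 58 [330.63793103 187.        ] [0.56576134 0.11411034] -83.03176889129078 0.11913733198602777
tri bar [0.57981502 0.00808364 0.11268629] tri teal [0.50093455 0.00469739 0.07796815]
orgtop 0.13005509465492016 [[ 0.67550826 -0.10785388]
 [ 0.78247595 -0.10813055]
 [ 0.783093    0.13042122]
 [ 0.6761253   0.13069788]]
```

View pics/c.png

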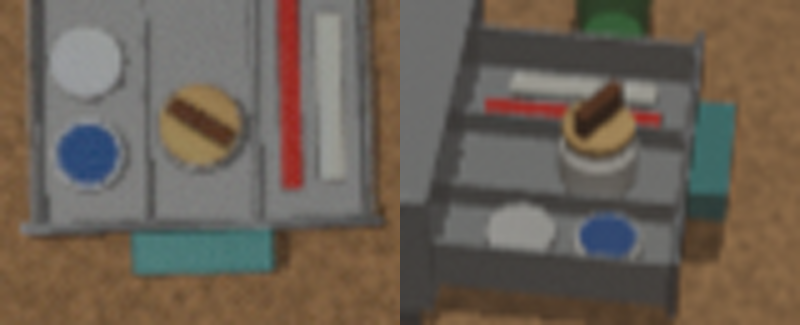

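The crop shows the bar running from upper-left (172,102) to lower-right (232,142). That is about 56° counter-clockwise of the drawer travel. I'll move above the cap in two hops and measure again with the wrist camera.

>>> {"api": "send_rows", "payload": {
  "deltas": [1,0.7,-0.657,0,0,0,-0.119,1,0.7,-0.657,0,0,0,-0.119,1,0.7,-0.657,0,0,0,-0.119,1,0.7,-0.657,0,0,0,-0.119,1,0.7,-0.657,0,0,0,-0.119,1,0.7,-0.657,0,0,0,-0.119,1,0.7,-0.657,0,0,0,-0.119,1,0.7,-0.657,0,0,0,-0.119]
}}

```text
clock: 1.0
tool_pos: [0.3624, -0.3099, 0.3038]
tcp_rot: [0.954, 0.299, 0.0, -0.0]
wrist_force: [0.0, 0.4, -0.5]
width: 0.0853
grasp_force: 0.0
```

```bash
cat >> h.py <<'E'
from scipy.spatial.transform import Rotation as Ro
def plan(p,yaw_y):
    """units from present measured pose to pos p with tool y at yaw_y deg, tool down"""
    st=readout.get_state(); r=Ro.from_quat(st['tcp_rot']); d=r.inv().apply(np.array(p)-st['tool_pos'])/.4
    a=np.radians(yaw_y); y=np.array([np.cos(a),np.sin(a),0]); z=np.array([0,0,-1.]); g=Ro.from_matrix(np.c_[np.cross(y,z),y,z])
    print('t',st['clock'],'pos',st['tool_pos'].round(4),'shift',d.round(4),'turn',((r.inv()*g).as_rotvec()/np.pi).round(4),'F',st['wrist_force'].round(1),'q6',st['q'][5])
E
python3 -c "
from h import *
plan([.570,.008,.30],-34)"
```

```text
t 1.0 pos [ 0.3624 -0.3099  0.3038] shift [ 0.8796 -0.3566  0.0099] turn [-0.000e+00 -1.000e-04 -1.178e-01] F [ 0.   0.4 -0.5] q6 0.017526032075550584
```

>>> {"api": "send_rows", "payload": {
  "deltas": [1,0.88,-0.357,0,0,0,-0.118,1,0.88,-0.357,0,0,0,-0.118,1,0.88,-0.357,0,0,0,-0.118,1,0.88,-0.357,0,0,0,-0.118,1,0.88,-0.357,0,0,0,-0.118,1,0.88,-0.357,0,0,0,-0.118,1,0.88,-0.357,0,0,0,-0.118,1,0.88,-0.357,0,0,0,-0.118]
}}

```text
clock: 1.8
tool_pos: [0.5706, 0.0083, 0.3038]
tcp_rot: [0.883, 0.47, 0.0, -0.0]
wrist_force: [-0.1, -1.0, -0.7]
width: 0.0854
grasp_force: 0.0
```

```bash
python3 - <<'E'
from h import *
plan([.570,.008,.30],-34)
s=snap('wrist','w1'); print(-s['R'].T@s['t'], s['R'][2])
E
```

```text
t 1.8 pos [0.5706 0.0083 0.3038] shift [-0.0014 -0.0008  0.0094] turn [-0.     -0.0001  0.0005] F [-0.1 -1.  -0.7] q6 0.40740237801283286
[0.61172516 0.07143842 0.37425483] [-0.16545672 -0.24617003 -0.95499968]
```

View pics/w1.png

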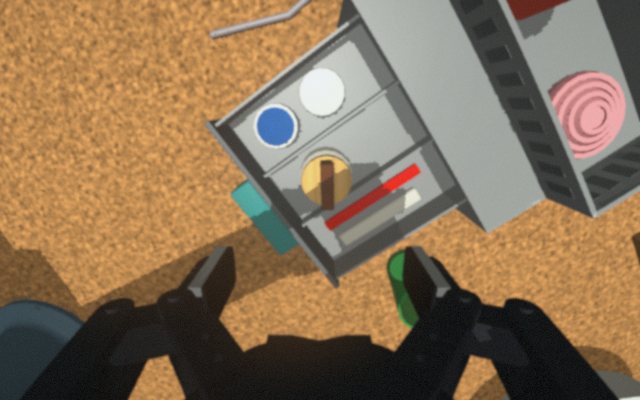

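The wrist view shows the bar at (327,185), upright in the image so nearly across the fingers, and the pull at about (265,215). I'll take precise fits from this view.

```bash
cat > m.py <<'E'
from h import *
def bar(s,c0,rad,zt=.121):
    hsv=cv2.cvtColor(s['img'],cv2.COLOR_RGB2HSV).astype(int); vv,uu=np.mgrid[:400,:640]
    w=(np.hypot(uu-c0[0],vv-c0[1])<rad); wood=w&(hsv[...,0]>3)&(hsv[...,0]<28)&(hsv[...,1]>90)
    # largest wooden blob, dark part of it
    dark=wood&(hsv[...,2]<120); light=wood&(hsv[...,2]>=140)
    d=np.argwhere(dark)[:,::-1]; l=np.argwhere(wood)[:,::-1]
    z=cloud(s,d); d=d[(z[:,2]>zt-.007)&(z[:,2]<zt+.008)]
    X=onplane(s,d,zt)[:,:2].astype(np.float32); r=cv2.minAreaRect(X); mu=X.mean(0); e=np.linalg.svd(X-mu,full_matrices=False)[2][0]
    a=np.degrees(np.arctan2(e[1],e[0]))%180
    (hx,hy),hr=cv2.minEnclosingCircle(l.astype(np.float32)); D=onplane(s,[(hx,hy)],.097)[0]
    print('bar n',len(d),'px',d.mean(0).round(1),'xy',mu.round(4),'ang',a.round(1),'rect',np.round(r[1],4),r[2],'z',np.median(cloud(s,d)[:,2]).round(4),'disc',D.round(4))
    return d.mean(0)
E
python3 - <<'E'
from m import *
w=snap('wrist'); t=snap('top')
pw=bar(w,(327,183),33); pt=bar(t,(319,206),12)
print('tri',tri(w,pw,t,pt))
# drawer/organiser yaw, from wrist depth
vv,uu=np.mgrid[0:240,200:640]; px=np.c_[uu.ravel(),vv.ravel()]; px=px[w['range_z'][px[:,1],px[:,0]]>0]; c=cloud(w,px)
f=c[(c[:,2]>.126)&(c[:,2]<.134)&(c[:,0]>.64)&(c[:,0]<.74)]
for y0 in np.arange(-.09,.12,.03):
    k=f[abs(f[:,1]-y0)<.006]; 
    if len(k)>20: print('org edge y',y0.round(3),'xmin',np.percentile(k[:,0],1).round(4),'xmax',k[:,0].max().round(4))
hsv=cv2.cvtColor(w['img'],cv2.COLOR_RGB2HSV).astype(int); m=(hsv[...,0]>80)&(hsv[...,0]<97)&(hsv[...,1]>90); m[:170]=0;m[265:]=0;m[:,:220]=0;m[:,310:]=0
d=np.argwhere(m)[:,::-1]; z=cloud(w,d); k=abs(z[:,2]-.085)<.004; print('teal',k.sum(),cv2.boxPoints(cv2.minAreaRect(z[k][:,:2].astype(np.float32))).round(4).tolist())
E
```

```text
bar n 457 px [327.5 191.9] xy [0.577 0.006] ang 55.1 rect [0.0426 0.0111] 56.34296798706055 z 0.1213 disc [0.5783 0.004  0.097 ]Traceback (most recent call last):
  File "<stdin>", line 3, in <module>
  File "m.py", line 8, in bar
    z=cloud(s,d); d=d[(z[:,2]>zt-.007)&(z[:,2]<zt+.008)]
  File "h.py", line 14, in cloud
    c,d=rays(s,px); p=np.array(px,int).reshape(-1,2); return c+d*s['range_z'][p[:,1],p[:,0]][:,None]
        ~~~~^^^^^^
  File "h.py", line 9, in rays
    u=cv2.undistortPoints(np.array(px,float).reshape(-1,1,2),s['K'],s['D']).reshape(-1,2)
      ~~~~~~~~~~~~~~~~~~~^^^^^^^^^^^^^^^^^^^^^^^^^^^^^^^^^^^^^^^^^^^^^^^^^^
cv2.error: OpenCV(4.12.0) /io/opencv/modules/calib3d/src/undistort.dispatch.cpp:347: error: (-215:Assertion failed) CV_IS_MAT(_src) && CV_IS_MAT(_dst) && (_src->rows == 1 || _src->cols == 1) && (_dst->rows == 1 || _dst->cols == 1) && _src->cols + _src->rows - 1 == _dst->rows + _dst->cols - 1 && (CV_MAT_TYPE(_src->type) == CV_32FC2 || CV_MAT_TYPE(_src->type) == CV_64FC2) && (CV_MAT_TYPE(_dst->type) == CV_32FC2 || CV_MAT_TYPE(_dst->type) == CV_64FC2) in function 'cvUndistortPointsInternal'
```

```bash
sed -i "s/dark=wood&(hsv\[...,2\]<120)/dark=wood\&(hsv[...,2]<(120 if rad>20 else 170))/" m.py; python3 - <<'E'
from m import *
w=snap('wrist'); t=snap('top')
print(cv2.cvtColor(t['img'],cv2.COLOR_RGB2HSV)[202:209,316:323].reshape(-1,3)[::6].tolist())
pw=bar(w,(327,183),33)
try:
    pt=bar(t,(319,206),12); print('tri',tri(w,pw,t,pt))
except Exception as e: print('top failed')
vv,uu=np.mgrid[0:240,200:640]; px=np.c_[uu.ravel(),vv.ravel()]; px=px[w['range_z'][px[:,1],px[:,0]]>0]; c=cloud(w,px)
f=c[(c[:,2]>.126)&(c[:,2]<.134)&(c[:,0]>.64)&(c[:,0]<.74)]
for y0 in np.arange(-.09,.12,.03):
    k=f[abs(f[:,1]-y0)<.006]; 
    if len(k)>20: print('org edge y',y0.round(3),'xmin',np.percentile(k[:,0],1).round(4),'xmax',k[:,0].max().round(4))
hsv=cv2.cvtColor(w['img'],cv2.COLOR_RGB2HSV).astype(int); m=(hsv[...,0]>80)&(hsv[...,0]<97)&(hsv[...,1]>90); m[:170]=0;m[265:]=0;m[:,:220]=0;m[:,310:]=0
d=np.argwhere(m)[:,::-1]; z=cloud(w,d); k=abs(z[:,2]-.085)<.004; print('teal',k.sum(),cv2.boxPoints(cv2.minAreaRect(z[k][:,:2].astype(np.float32))).round(4).tolist())
E
```

```text
[[99, 51, 85], [100, 59, 91], [104, 66, 85], [104, 58, 83], [102, 62, 82], [99, 52, 78], [103, 63, 77], [102, 58, 75], [102, 67, 76]]
bar n 403 px [327.3 189.1] xy [0.5762 0.0043] ang 54.6 rect [0.0431 0.011 ] 56.25979995727539 z 0.1212 disc [0.5773 0.0023 0.097 ]
top failed
org edge y -0.09 xmin 0.6783 xmax 0.7392
org edge y -0.06 xmin 0.6781 xmax 0.7388
org edge y -0.03 xmin 0.6773 xmax 0.7377
org edge y 0.0 xmin 0.6765 xmax 0.7378
org edge y 0.03 xmin 0.6756 xmax 0.7365
org edge y 0.06 xmin 0.6753 xmax 0.7362
org edge y 0.09 xmin 0.6743 xmax 0.7267
teal 1641 [[0.4851999878883362, 0.05009999871253967], [0.4871000051498413, -0.0364999994635582], [0.5112000107765198, -0.035999998450279236], [0.5092999935150146, 0.050599999725818634]]
```

```bash
python3 - <<'E'
from m import *
print(readout.get_state()['qvel'].round(4))
for i in range(2):
    w=snap('wrist'); s=w
    bar(w,(327,186),34)
    hsv=cv2.cvtColor(s['img'],cv2.COLOR_RGB2HSV).astype(int); vv,uu=np.mgrid[:400,:640]
    p=np.c_[uu[140:230,280:375].ravel(),vv[140:230,280:375].ravel()]; z=cloud(w,p)
    k=(z[:,2]>.1165)&(z[:,2]<.126); r=cv2.minAreaRect(z[k][:,:2].astype(np.float32)); print('depth bar',k.sum(),r)
    k=(z[:,2]>.093)&(z[:,2]<.126); c,rad=cv2.minEnclosingCircle(z[k][:,:2].astype(np.float32)); print('disc',k.sum(),c,rad)
cv2.imwrite('pics/w2.png',cv2.resize(w['img'][130:260,220:400,::-1],None,fx=4,fy=4))
E
```

```text
[-0.0198 -0.0113  0.0087  0.0012  0.0012  0.0022]
bar n 395 px [326.7 187. ] xy [0.5762 0.0044] ang 54.4 rect [0.043 0.011] 56.71748352050781 z 0.1213 disc [5.746e-01 4.000e-04 9.700e-02]
depth bar 622 ((0.5775415897369385, 0.007635883986949921), (0.04387534409761429, 0.011967850849032402), 58.164573669433594)
disc 2068 (0.5777152180671692, 0.007683359552174807) 0.02544155903160572
bar n 379 px [326.6 187.5] xy [0.5758 0.0035] ang 53.4 rect [0.0429 0.011 ] 56.66482162475586 z 0.1213 disc [ 0.574 -0.001  0.097]
depth bar 618 ((0.577525794506073, 0.007893498986959457), (0.043532099574804306, 0.011795949190855026), 56.5446662902832)
disc 2076 (0.5776968598365784, 0.007651445455849171) 0.025558654218912125
```

View pics/w2.png

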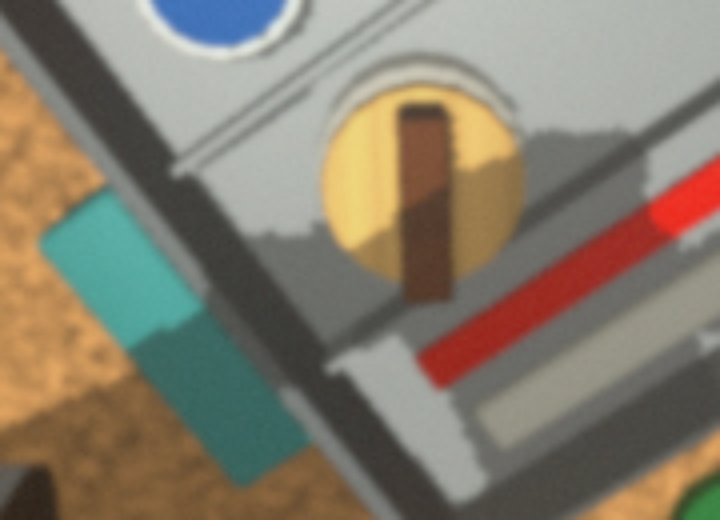

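The crop shows the bar upright in the disc, half shaded, and the shade cut the colour masks short. The depth fit is clean: axis (0.5776, 0.0077), bar at 56.5°, top at 0.121. Drawer travel is at +1.2°. Next I work out the descent.

```bash
python3 -c "
from h import *
plan([.5776,.0077,.174],-33.5)"
```

```text
t 2.15 pos [0.5691 0.0043 0.3038] shift [0.0191 0.0128 0.3245] turn [-0.      0.0001 -0.0036] F [ 0.2  0.6 -0.9] q6 0.4044359381443994
```

>>> {"api": "send_rows", "payload": {
  "deltas": [1,0.019,0.013,0.1,0,0,-0.0036,1,0.019,0.013,0.2,0,0,-0.0036,1,0.019,0.013,0.2,0,0,-0.0036,1,0.019,0.013,0.2,0,0,-0.0036,1,0.019,0.013,0.2,0,0,-0.0036,1,0.019,0.013,0.2,0,0,-0.0036]
}}

```text
clock: 2.75
tool_pos: [0.5793, 0.0082, 0.2267]
tcp_rot: [0.881, 0.474, 0.002, 0.001]
wrist_force: [0.1, 0.6, -0.1]
width: 0.0855
grasp_force: 0.0
```

```bash
python3 - <<'E'
from h import *
plan([.5776,.0077,.174],-33.5)
w=snap('wrist'); vv,uu=np.mgrid[60:300,200:460]; p=np.c_[uu.ravel(),vv.ravel()]; z=cloud(w,p)
k=(z[:,2]>.1165)&(z[:,2]<.126)&(np.hypot(z[:,0]-.578,z[:,1]-.008)<.03); r=cv2.minAreaRect(z[k][:,:2].astype(np.float32)); print('depth bar',k.sum(),r)
plan([.5776,.0077,.174],-33.5)
E
```

```text
t 2.75 pos [0.5793 0.0082 0.2267] shift [-0.0035 -0.0034  0.1317] turn [ 0.0013 -0.0006  0.0004] F [ 0.1  0.6 -0.1] q6 0.4020501180081594
depth bar 1120 ((0.5776849389076233, 0.007747530937194824), (0.043923117220401764, 0.012002801522612572), 58.07463073730469)
t 2.8 pos [0.5791 0.0083 0.2263] shift [-0.0036 -0.0028  0.1307] turn [ 0.0012 -0.0005  0.0004] F [-0.2 -0.6  0.2] q6 0.40206113184042863
```

>>> {"api": "send_rows", "payload": {
  "deltas": [1,-0.0036,-0.003,0.065,0,0,-0.003,1,-0.0036,-0.003,0.131,0,0,-0.003,1,-0.0036,-0.003,0.131,0,0,-0.003,1,-0.0036,-0.003,0.131,0,0,-0.003],
  "force": 30
}}

```text
clock: 3.2
tool_pos: [0.5767, 0.0081, 0.1725]
tcp_rot: [0.878, 0.478, 0.0, 0.0]
wrist_force: [0.1, -0.3, -1.2]
width: 0.0854
grasp_force: 0.0
```

>>> {"api": "send_rows", "payload": {
  "deltas": [0,0,0,0,0,0,0,0,0,0,0,0,0,0,0,0,0,0,0,0,0,0,0,0,0,0,0,0,0,0,0,0,0,0,0,0,0,0,0,0,0,0,0,0,0,0,0,0,0,0,0,0,0,0,0,0]
}}

```text
clock: 4.0
tool_pos: [0.5768, 0.0077, 0.1721]
tcp_rot: [0.878, 0.478, 0.0, 0.001]
wrist_force: [-0.1, -3.1, 3.4]
width: 0.0115
grasp_force: 33.6
```

```bash
python3 -c "
from h import *
plan([.5776,.0077,.174],-33)
s=readout.get_state(); print(s['ft_torque'],s['width'],s['grasp_force'])"
```

```text
t 4.0 pos [0.5768 0.0077 0.1721] shift [ 0.0011  0.0017 -0.0048] turn [0.0005 0.     0.0007] F [-0.1 -3.1  3.4] q6 0.3911034026382502
[-0.60557918 -0.0379198   0.10148967] 0.011510585343270631 33.644038438797
```

>>> {"api": "send_rows", "payload": {
  "deltas": [0,0.001,0.001,-0.003,0,0,0.035,0,0.001,0.001,-0.003,0,0,0.07,0,0.001,0.001,-0.003,0,0,0.105,0,0.001,0.001,-0.003,0,0,0.14,0,0.001,0.001,-0.003,0,0,0.175,0,0.001,0.001,-0.003,0,0,0.21,0,0.001,0.001,-0.003,0,0,0.245,0,0.001,0.001,-0.003,0,0,0.27]
}}

```text
clock: 4.8
tool_pos: [0.5767, 0.0075, 0.1721]
tcp_rot: [0.997, 0.073, -0.0, 0.001]
wrist_force: [1.2, -5.4, -0.7]
width: 0.0114
grasp_force: 33.0
```

>>> {"api": "send_rows", "payload": {
  "deltas": [0,0,0,0,0,0,0.015,0,0,0,0,0,0,0.03,0,0,0,0,0,0,0.04,0,0,0,0,0,0,0.045,0,0,0,0,0,0,0.045]
}}

```text
clock: 5.3
tool_pos: [0.5767, 0.0074, 0.1721]
tcp_rot: [1.0, 0.004, -0.0, 0.001]
wrist_force: [1.4, -6.4, -1.2]
width: 0.011
grasp_force: 33.1
```

```bash
cat > st.py <<'E'
from h import *
plan([.5776,.0077,.174],-88.8)
s=readout.get_state(); print(s['ft_torque'].round(2),s['width'],s['grasp_force'],s['q'].round(3))
E
python3 st.py
```

```text
t 5.3 pos [0.5767 0.0074 0.1721] shift [ 0.0022 -0.0007 -0.0047] turn [ 0.0006  0.0001 -0.0041] F [ 1.4 -6.4 -1.2] q6 1.3806990134726196
[-0.97 -0.25  0.3 ] 0.010962498945206104 33.14956784248352 [-0.183  0.232  1.833 -0.002  1.076  1.381]
```

>>> {"api": "send_rows", "payload": {
  "deltas": [0,0,0,0,0,0,0.006,0,0,0,0,0,0,0.012,0,0,0,0,0,0,0.012]
}}

```text
clock: 5.6
tool_pos: [0.5767, 0.0075, 0.1722]
tcp_rot: [1.0, -0.014, -0.0, 0.001]
wrist_force: [1.9, -5.3, -1.2]
width: 0.0114
grasp_force: 40.8
```

```bash
python3 st.py
```

```text
t 5.6 pos [0.5767 0.0075 0.1722] shift [ 0.0022 -0.0006 -0.0046] turn [ 0.0008  0.0002 -0.0154] F [ 1.9 -5.3 -1.2] q6 1.4169777676927415
[-0.93 -0.21  0.84] 0.011383075812249606 40.84865391254425 [-0.183  0.232  1.833 -0.003  1.076  1.417]
```

The torque rose to 0.84 N m with almost no further twist, so the cap is at its stop. I'll open straight, lift and check.

>>> {"api": "send_rows", "payload": {
  "deltas": [1,0,0,0,0,0,0,1,0,0,0,0,0,0,1,0,0,0,0,0,0,1,0,0,0,0,0,0,1,0,0,0,0,0,0,1,0,0,0,0,0,0,1,0,0,-0.02,0,0,0,1,0,0,-0.06,0,0,0]
}}

```text
clock: 6.4
tool_pos: [0.5762, 0.0083, 0.1963]
tcp_rot: [1.0, -0.015, -0.001, -0.0]
wrist_force: [1.4, 0.1, 0.1]
width: 0.0852
grasp_force: 0.0
```

>>> {"api": "send_rows", "payload": {
  "deltas": [0,0,0,-0.12,0,0,-0.04,0,-0.1,0,-0.24,0,0,-0.08,0,-0.2,0,-0.24,0,0,-0.12,0,-0.3,0,-0.24,0,0,-0.16,0,-0.36,0,-0.24,0,0,-0.2,0,-0.36,0,-0.24,0,0,-0.24,0,-0.36,0,-0.24,0,0,-0.28,0,-0.36,0,-0.24,0,0,-0.32]
}}

```text
clock: 7.2
tool_pos: [0.433, 0.0125, 0.2945]
tcp_rot: [0.882, 0.471, 0.001, 0.001]
wrist_force: [-1.1, -0.3, 0.2]
width: -0.0003
grasp_force: 0.0
```

```bash
python3 - <<'E'
from h import *
plan([.43,.0058,.25],91.2)
t=snap('top'); w=snap('wrist','w3')
vv,uu=np.mgrid[190:222,305:333]; p=np.c_[uu.ravel(),vv.ravel()]
for n,s,p in (('top',t,p),):
    z=cloud(s,p); k=(z[:,2]>.112)&(z[:,2]<.13); print(n,k.sum(),cv2.minAreaRect(z[k][:,:2].astype(np.float32)))
vv,uu=np.mgrid[0:400,0:640]; p=np.c_[uu.ravel(),vv.ravel()]; p=p[w['range_z'].ravel()>0]; z=cloud(w,p); k=(z[:,2]>.1165)&(z[:,2]<.126)&(np.hypot(z[:,0]-.578,z[:,1]-.008)<.05); print(k.sum(), cv2.minAreaRect(z[k][:,:2].astype(np.float32)) if k.sum()>20 else '')
cv2.imwrite('pics/t3.png',cv2.resize(t['img'][150:250,260:400,::-1],None,fx=5,fy=5))
E
```

```text
t 7.2 pos [0.433  0.0125 0.2945] shift [-0.0182  0.0029  0.1112] turn [ 0.0008  0.0008 -0.6947] F [-1.1 -0.3  0.2] q6 0.3565701510628963
top 58 ((0.5774844288825989, 0.008223423734307289), (0.009338379837572575, 0.04367278516292572), 89.93807220458984)
846 ((0.5742234587669373, 0.007612848188728094), (0.04426782205700874, 0.012505482882261276), 1.4246299266815186)
```

View pics/t3.png

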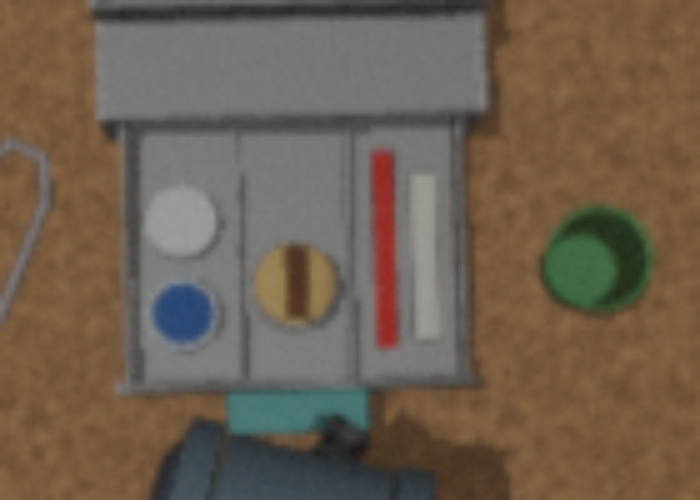

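The picture shows the bar at (297,282) lying in line with the drawer travel. The depth fit gives 1.4° against 1.2° for the drawer, so the cap is tight. I'll turn the camera side towards the robot and get ready to push.

>>> {"api": "send_rows", "payload": {
  "deltas": [0,-0.018,0.003,0,0,0,-0.35,0,-0.018,0.003,0,0,0,-0.35,0,-0.018,0.003,0,0,0,-0.35,0,-0.018,0.003,0,0,0,-0.35,0,-0.018,0.003,0,0,0,-0.35,0,-0.018,0.003,0,0,0,-0.35,0,-0.018,0.003,0,0,0,-0.35,0,-0.018,0.003,0,0,0,-0.35]
}}

```text
clock: 8.1
tool_pos: [0.4301, 0.0059, 0.2937]
tcp_rot: [0.508, 0.861, 0.0, 0.001]
wrist_force: [0.4, 0.3, -0.5]
width: -0.0001
grasp_force: 0.0
```

>>> {"api": "send_rows", "payload": {
  "deltas": [0,0,0,0,0,0,-0.345,0,0,0,0,0,0,-0.345,0,0,0,0,0,0,-0.345,0,0,0,0,0,0,-0.345,0,0,0,0,0,0,-0.345,0,0,0,0,0,0,-0.345,0,0,0,0,0,0,-0.345,0,0,0,0,0,0,-0.345]
}}

```text
clock: 8.9
tool_pos: [0.4301, 0.0059, 0.2936]
tcp_rot: [-0.009, 1.0, -0.0, 0.001]
wrist_force: [0.1, -0.2, 0.1]
width: -0.0006
grasp_force: 0.0
```

```bash
python3 -c "
from h import *
plan([.44,.006,.138],91.2)"
```

```text
t 8.9 pos [0.4301 0.0059 0.2936] shift [-2.440e-02 -1.000e-04  3.891e-01] turn [-0.0001  0.0004 -0.0012] F [ 0.1 -0.2  0.1] q6 -1.8390731334823334
```

>>> {"api": "send_rows", "payload": {
  "deltas": [0,-0.024,0,0.1,0,0,0,0,-0.024,0,0.2,0,0,0,0,-0.024,0,0.3,0,0,0,0,-0.024,0,0.389,0,0,0,0,-0.024,0,0.389,0,0,0,0,-0.024,0,0.389,0,0,0]
}}

```text
clock: 9.5
tool_pos: [0.44, 0.006, 0.1381]
tcp_rot: [-0.008, 1.0, -0.0, 0.0]
wrist_force: [0.8, 0.0, -0.4]
width: 0.0001
grasp_force: 0.0
```

>>> {"api": "send_rows", "payload": {
  "deltas": [0,-0.03,0,0,0,0,0,0,-0.05,0,0,0,0,0,0,-0.07,0,0,0,0,0,0,-0.09,0,0,0,0,0,0,-0.11,0,0,0,0,0,0,-0.13,0,0,0,0,0,0,-0.15,0,0,0,0,0,0,-0.15,0,0,0,0,0]
}}

```text
clock: 10.3
tool_pos: [0.5007, 0.007, 0.1373]
tcp_rot: [-0.008, 1.0, -0.0, 0.001]
wrist_force: [-0.2, 0.2, -0.5]
width: -0.0002
grasp_force: 0.0
```

```bash
python3 - <<'E'
from h import *
plan([.632,.0098,.138],91.2)
s=snap('side'); hsv=cv2.cvtColor(s['img'],cv2.COLOR_RGB2HSV).astype(int); m=(hsv[...,0]>80)&(hsv[...,0]<97)&(hsv[...,1]>90); m[:150]=0;m[230:]=0;m[:,:250]=0;m[:,380:]=0
d=np.argwhere(m)[:,::-1]; z=cloud(s,d); print(len(d),np.percentile(z,[2,98],axis=0).round(4))
cv2.imwrite('pics/s4.png',cv2.resize(s['img'][120:250,200:400,::-1],None,fx=4,fy=4))
E
```

```text
t 10.3 pos [0.5007 0.007  0.1373] shift [-0.3283  0.0014 -0.0013] turn [-0.0001  0.0004 -0.0013] F [-0.2  0.2 -0.5] q6 -1.8006820373234407
40 [[ 0.5162 -0.0272  0.0803]
 [ 0.5382  0.0517  0.0878]]
```

View pics/s4.png

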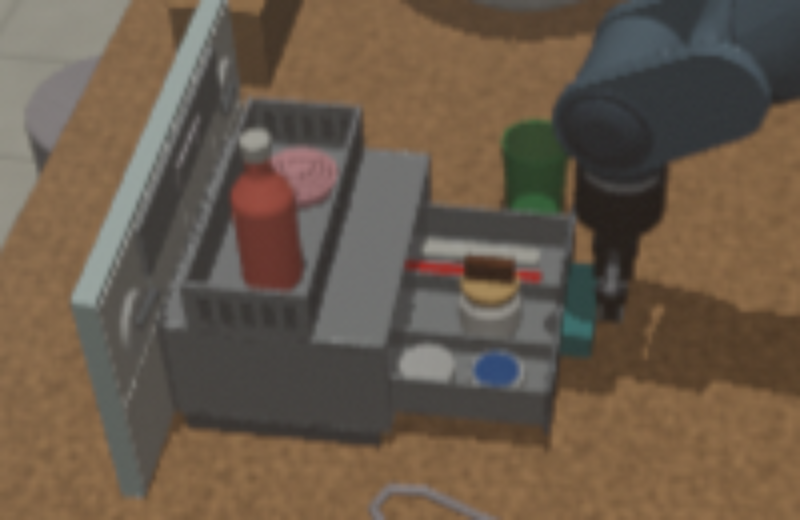

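The view shows the fingertips squarely on the teal pull at (590,310), the cap aligned at (490,270), and nothing else disturbed. I'll keep pushing.

>>> {"api": "send_rows", "payload": {
  "deltas": [0,-0.03,0,0,0,0,0,0,-0.06,0,0,0,0,0,0,-0.09,0,0,0,0,0,0,-0.12,0,0,0,0,0,0,-0.15,0,0,0,0,0,0,-0.18,0,0,0,0,0,0,-0.21,0,0,0,0,0,0,-0.24,0,0,0,0,0]
}}

```text
clock: 11.15
tool_pos: [0.5959, 0.0091, 0.1366]
tcp_rot: [-0.008, 1.0, 0.0, -0.001]
wrist_force: [-1.8, 1.2, 0.2]
width: 0.0002
grasp_force: 0.8
```

>>> {"api": "send_rows", "payload": {
  "deltas": [0,-0.01,0,0,0,0,0,0,-0.02,0,0,0,0,0,0,-0.03,0,0,0,0,0,0,-0.04,0,0,0,0,0,0,-0.05,0,0,0,0,0,0,-0.055,0,0,0,0,0,0,-0.06,0,0,0,0,0]
}}

```text
clock: 11.85
tool_pos: [0.6196, 0.0092, 0.1371]
tcp_rot: [-0.008, 1.0, 0.0, -0.0]
wrist_force: [-1.4, -0.6, -0.0]
width: -0.0002
grasp_force: 0.6
```

```bash
python3 -c "
from h import *
plan([.632,.0098,.138],91.2)"
```

```text
t 11.85 pos [0.6196 0.0092 0.1371] shift [-0.0311  0.0011 -0.0024] turn [ 0.     -0.     -0.0013] F [-1.4 -0.6 -0. ] q6 -1.7556607058852889
```

>>> {"api": "send_rows", "payload": {
  "deltas": [0,-0.008,0,0,0,0,0,0,-0.014,0,0,0,0,0,0,-0.02,0,0,0,0,0]
}}

```text
clock: 12.15
tool_pos: [0.6269, 0.0093, 0.137]
tcp_rot: [-0.009, 1.0, 0.0, -0.002]
wrist_force: [-5.2, -0.2, 2.8]
width: -0.0002
grasp_force: 2.6
```

>>> {"api": "send_rows", "payload": {
  "deltas": [0,-0.005,0,0,0,0,0,0,-0.01,0,0,0,0,0]
}}

```text
clock: 12.35
tool_pos: [0.6321, 0.0093, 0.1373]
tcp_rot: [-0.008, 1.0, -0.0, 0.001]
wrist_force: [0.6, -0.2, 0.7]
width: 0.0
grasp_force: 0.0
```

The force peaked at about 5 N and then dropped, so the catch was passed. I'll press lightly to the stop to confirm.

>>> {"api": "send_rows", "payload": {
  "deltas": [0,-0.003,0,0,0,0,0,0,-0.007,0,0,0,0,0,0,-0.01,0,0,0,0,0]
}}

```text
clock: 12.65
tool_pos: [0.6332, 0.0094, 0.1369]
tcp_rot: [-0.009, 1.0, 0.0, -0.005]
wrist_force: [-18.2, -1.8, 13.2]
width: -0.0001
grasp_force: 9.1
```

It is against the rigid stop at 18 N. I'll back off and check.

>>> {"api": "send_rows", "payload": {
  "deltas": [0,0.05,0,0,0,0,0,0,0.15,0,0,0,0,0,0,0.25,0,-0.05,0,0,0,0,0.35,0,-0.15,0,0,0,0,0.45,0,-0.3,0,0,0,0,0.5,0,-0.4,0,0,0,0,0.5,0,-0.4,0,0,0,0,0.5,0,-0.4,0,0,0]
}}

```text
clock: 13.45
tool_pos: [0.4365, 0.0057, 0.3014]
tcp_rot: [-0.008, 1.0, -0.001, 0.005]
wrist_force: [0.6, -0.3, -0.8]
width: 0.0002
grasp_force: 0.0
```

```bash
python3 - <<'E'
from h import *
for n in('top','side'):
    s=snap(n); hsv=cv2.cvtColor(s['img'],cv2.COLOR_RGB2HSV).astype(int); m=(hsv[...,0]>80)&(hsv[...,0]<97)&(hsv[...,1]>90)
    r=np.zeros_like(m); r[150:245,250:380]=1; d=np.argwhere(m&r)[:,::-1]; z=cloud(s,d); z=z[abs(z[:,2]-.08)<.012]; print(n,len(z),np.percentile(z,[2,98],axis=0).round(4).tolist())
    a=s['img'][90:250,230:400] if n=='top' else s['img'][110:280,220:390]
    cv2.imwrite(f'pics/e_{n}.png',cv2.resize(a[:,:,::-1],(400,400)))
cv2.imwrite('pics/e.png',np.hstack([cv2.imread('pics/e_top.png'),cv2.imread('pics/e_side.png')]))
plan([.43,.01,.3],91)
E
```

```text
top 216 [[0.6467, -0.032, 0.0788], [0.6719, 0.0507, 0.0904]]
side 130 [[0.6451, -0.0282, 0.0801], [0.6695, 0.0549, 0.0883]]
t 13.55 pos [0.4358 0.006  0.2974] shift [ 0.0144  0.0103 -0.0066] turn [-0.0001  0.0007 -0.0002] F [-0.7 -0.6 -0.8] q6 -1.835224314350242
```

View pics/e.png

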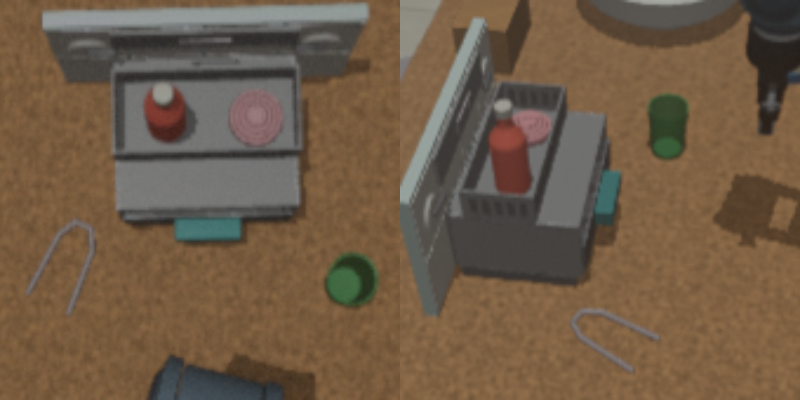

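The drawer is home: the teal pull is at (208,230) with its face at x≈0.645, which matches the home position. The bottle, scrubber, scraper and tumbler are where they were, and the arm is clear. I'm handing in.

```bash
python3 -c "
from h import *
print(manip.sign_off())"
```

```text
the job is handed in; nothing more can be done
None
```

The cap is tight, with its bar in line with the drawer's travel; the drawer is shut and held by its catch, nothing I checked had moved, and the job was handed in at about 13.6 s.

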